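# Gauge the bed depth of a vacuum filter block

### The arm

A 6-joint arm with a two-finger parallel gripper is mounted at the origin on the work surface. World frame = base frame: x ahead of the robot, y to its left, z up, the work surface at z = 0. Lengths are in m, angles in rad, forces in N, time in s.
With the tool pointing down it reaches from about 0.425 to 0.95 m from the base axis. Payload 3.5 kg.
Tool frame: the origin (TCP) lies at the very end of the fingers, on their centre line; the grasp point (between the pads) lies 19 mm behind it; z points along the fingers, y is the direction in which the jaws open and shut (so a half turn about z gives the same grasp; the last joint's range is limited). The gripper opens to 85 mm and grips with 20 to 120 N. Pads are 22 mm wide; open, the fingers measure 114 mm over their backs; the gripper's body (76 mm by 85 mm) begins 54 mm behind the grasp point. The pads swing forward as they close: fully open they stand 13 mm farther back than shut.
Start: joints at [-1.452, 0.286, 1.577, -0, 1.279, -0.15], TCP at [0.179, -0.651, 0.231] pointing down, gripper open.
Joint ranges: [-2.77, 2.77], [-0.9, 2.22], [0.21, 2.48], [-1.53, 4.67], [0.24, 2.81], [-2.84, 2.84]. Speed limits (rad/s): [2.79, 2.79, 3.14, 3.14, 3.14, 3.14].

### API

Orientations are given as a unit quaternion [x, y, z, w].
In Python, from plant import ctrl, eyes, ticket gives the robot as it stands.
- The arm moves only by the tool send_rows, never from a script. Its arguments are lists of equal length, an entry for each row: "translation": the shift along the tool's x, y, z in units of 30 mm (1.0 is 30 mm), a list of three; "rotation": the turn, a rotation vector about the tool's x, y, z in units of 5 degrees (1.0 is 5 degrees), a list of three; "grip": the finger opening in mm, from 0 to 85.4. A call has 1 to 5 rows; each row shifts and turns the commanded pose from where the row before left it, along the tool's axes as they then stand; what a row does not reach is not made up. A row lasts 1/8 s, in which the tool goes at most 62.5 mm and 10.7 degrees, less where a joint would pass 70% of its speed; a pose out of reach is approached as far as the arm can. A call is refused whole if a number of a shift passes 1 or a number of a turn 1, either way. A call with a gripper value outside its range is refused whole. The fingers move at their own pace and stop on an object; "squeeze" is the grip in N (left out, the last holds). Time passes only in rows, so rows that do not move let the fingers close. It gives the time, the measured TCP pose, the force and the opening at its end, in the units of the state.
- ctrl.get_state(): the state, without advancing time (a new reading comes with each control period).
- eyes.read_camera(name): name is "side" or "top"; returns a dict with "image" (480x640x3 uint8, blue, green, red), "mtx" (3x3 intrinsics, pixels), "xyz" and "orientation" of the camera in the world. Camera axes: x right, y down, z forward; pixel columns grow to the right and rows downward; lengths in m; the calibration is good to about 2 mm. A picture is of the moment at which its call begins. There is no depth.
- ticket.sign_off(): hands the job in, once; it reports no verdict.
The state is a dict: "time": time; "qpos": joint angles; "dq": joint speeds; "joint_efforts": joint torques, N m; "eef_pos": TCP position; "tcp_rot": TCP orientation; "contact_force": force on the tool from outside, world axes, zero at the start; "wrist_torque": the same for the moment, N m; "opening": opening from 0.0 (shut) to 1.0 (fully open).
Only numpy, scipy, OpenCV 4.12 (cv2) and the standard library are available. Lean on these libraries where they do the work, as an engineer would, in place of code of your own. Each camera call takes 0.05 s, during which the arm holds its last target. There are 200 camera calls.

### The job

Push the white filter block along its guides until it is fully home against the foot of the depth gauge, then press the gauge's yellow pad gently down until the probe touches the orange bed inside the block, and swing the red-knobbed lever fully over to lock the slide at that height. Lower the probe only once the block is home and lock only once it touches, do not force the probe against the bed, and leave the other things on the bench where they are.

Things in the scene. Friction and masses are not known exactly. Their poses are not given: they have to be found in the camera images.
- gauge: Depth gauge stand with a blue carriage, fixed to the table. Origin on the table straight under the probe, z up; x runs along the guides in the direction in which the block is pushed, y to the left of that. With the block home, its origin coincides with this one and their x axes are parallel (a half turn is as good). Steel column of diameter 22, axis at x = +120 mm, top 314 mm above the table.
- stop (a point): Middle of the near face of the gauge's dark grey foot, the block's stop, at x = +80 mm in the gauge's frame, 25 mm above the table. The foot is 90 long x 130 wide x 50 high and carries the column.
- guide_mouth (a point): Middle of the open mouth between the two guide rails (aluminium round bars of diameter 12, their tops 18 mm above the table), at x = -58 mm in the gauge's frame, at rail-top height. The clear width between the rails is 107 mm from the foot back to x = -5 mm; from there they flare outward to about 158 mm at this mouth.
- block: White open-topped vacuum filter block, loose, about 0.7 kg (may be a third more or less), 160 (x) x 100 (y) x 55 high, walls 9 thick. Origin at the centre of its underside, z up. Starts before the mouth of the guides, 150 to 210 mm short of home, slightly askew. Push its rear wall with the fingertips; it slides on the table.
- bed_top (a point): Centre of the upper face of the orange perforated bed (140 x 80) inside the block; the bed is fixed in each run at a height somewhere between 12 and 34 mm above the table and does not yield. z up.
- probe_tip (a point): Lowest point of the steel probe (ball of diameter 10, rod of diameter 8) under the blue arm of the gauge's carriage. The underside of the blue arm is 70 mm above it, the arm is 26 wide and reaches 18 mm beyond the probe, away from the column.
- carriage (a joint): Height of the sliding carriage (blue arm and sleeve, with probe, pad and lock lever), m: 0 at the top with the probe tip 100 mm above the table, growing as it goes down, at most 0.092. It stays where it is left; about 3 N moves it down, about 11 N up.
- pad_top (a point): Centre of the top of the round yellow pad, diameter 42, straight above the probe, 130 mm above the probe tip when not pressed. Pressing it down pushes the carriage down. It is sprung: it yields up to 10 mm into the arm (2 N at first, plus 1 N per mm), after which it is solid; so once the probe touches bottom the pad sinks and the force rises by about 1 N per mm.
- lock_knob (a point): Centre of the top of the red knob (upright cylinder of diameter 18, 36 high, its lower end 36 mm below this point) at the end of the lock lever. It rides on the carriage, 138 mm above the probe tip.
- lock_pivot (a point): Point on the lever's upright turning axis, at the height of the knob's top; on the carriage, in the gauge's frame at x = +95, y = +58 mm. The knob's axis is 65 mm from it.
- lock (a joint): Angle of the lock lever, rad, counter-clockwise seen from above: at 0 (open) it points sideways along the gauge's +y; at its end stop, 1.45 (locked), it lies beside the blue arm, pointing along the gauge's -x towards the pad. It stays where it is left; pushing the knob takes about 1.5 N.
- mouse: Black computer mouse 100 x 58 x 32, bystander, origin under its centre.
- tip_box: Blue box with a pale lid, 125 x 85 x 88, bystander, origin under its centre.
- well_plate: White well plate 127 x 85 x 14, bystander, origin under its centre.
- screwdriver: Screwdriver 180 long, lying on the table, bystander, origin near its middle.
- jar: Jar of diameter 72, 110 high, bystander, origin under its centre.
- tube_rack: Green rack of capped tubes, 200 x 70 x 78, bystander, origin under its centre.
Things that resemble listed ones, but are neither listed nor needed, are in the scene too. Leave any purple look-alike of the block alone.

How it is judged:
On the way, in this order (a step that is already met when the one before it is completed fails the run):
1. the block is home against the gauge's foot, between the guides (x of block in the frame of gauge above -0.005 m and y of block in the frame of gauge between -0.006 and 0.006 m and angle between the x axis of block and the x axis of gauge, either way round below 0.06 rad and angle between block's own z axis and vertical below 0.03 rad), for 0.2 s.
2. the probe touches the bed of the block (all of step 1 and z of probe_tip in the frame of bed_top below 0.002 m and contact force between carriage and block above 0.3 N), for 0.1 s.
3. the lever is swung to locked with the probe still on the bed (all of step 1 and z of probe_tip in the frame of bed_top below 0.002 m and value of joint lock above 1.25 rad), for 0.2 s.
At the end, for the whole second after the job is handed in: The block stands flat and home (within 5 mm of the stop, within 6 mm sideways and 0.06 rad of square), the probe tip rests on the bed (less than 2 mm above it), the lock lever is past 1.25 rad, and the block is at rest (all of step 3 and linear speed of block below 0.01 m/s); the robot touches nothing.
It fails at once if the probe or carriage bears on the block with more than 25 N (contact force between carriage and block above 25 N).
It fails at once if the probe is lowered to the height of the block's rim before the block is home (height (world z) of probe_tip below 0.055 m and not (x of block in the frame of gauge above -0.005 m and y of block in the frame of gauge between -0.006 and 0.006 m)).
It fails at once if the block is tipped (angle between block's own z axis and vertical above 0.2 rad).
It fails at once if a bystander is moved by more than 30 mm (distance of any of mouse, tip_box, well_plate, screwdriver, jar, tube_rack from where it was at the start of the episode above 0.03 m).
It also fails if it takes over 67 s, if anything falls off the work surface, if the arm or the gripper's body presses on something with over 40 N, if the wrist force passes 120 N, or if a joint passes its speed limit or range.

## Working session

There is one attempt and no reset: what is moved stays moved. The work goes in short steps, Python scripts to look and compute and a tool call to move; the robot and the scene stay as the last step left them, time stands still between calls to the robot, and variables do not carry over. Pictures are saved under pics/ and viewed, about 8 in all and at most 12, crops included, and the job is handed in when it is done.

Besides the shell and the picture viewer there is one more tool, called after ">>>" as a command line: name --argument value ..., lists and objects as JSON in quotes. send_rows: Moves the arm, as the interface text tells. Its arguments: {"type":"object","properties":{"translation":{"type":"array"},"rotation":{"type":"array"},"grip":{"type":"array"},"squeeze":{"type":"number"}},"required":["translation","rotation","grip"]}

```bash
ls; mkdir -p pics; cat > h.py <<'E'
import numpy as np, cv2
from scipy.spatial.transform import Rotation as R
from plant import ctrl, eyes, ticket
def cam(n):
    return eyes.read_camera(n)
def ray(c,u,v):
    d=np.linalg.inv(c["mtx"])@[u,v,1]; return R.from_quat(c["orientation"]).apply(d)
def atz(c,u,v,z):
    d=ray(c,u,v); o=np.array(c["xyz"]); return o+d*(z-o[2])/d[2]
def proj(c,p):
    q=R.from_quat(c["orientation"]).inv().apply(np.array(p)-c["xyz"]); q=np.array(c["mtx"])@q.T if q.ndim==1 else (np.array(c["mtx"])@q.T)
    return (q[:2]/q[2]).T
E
python3 - <<'E'
from h import *
for n in("top","side"):
    c=cam(n); cv2.imwrite(f"pics/{n}0.png",c["image"]); print(n,c["mtx"],c["xyz"],c["orientation"])
print(ctrl.get_state())
E
```

```text
pics
top [[533.71605884   0.         317.4459597 ]
 [  0.         533.71605884 236.26181988]
 [  0.           0.           1.        ]] [0.31139208 0.01965182 1.37393693] [-0.70313813  0.70548786 -0.06110829  0.06441606]
side [[567.86174941   0.         315.35504382]
 [  0.         567.86174941 239.61556454]
 [  0.           0.           1.        ]] [-0.14905931  0.8706018   0.98110965] [-0.28795588  0.84589779 -0.42344174  0.14911549]
{'time': 0.1, 'qpos': array([-1.45197300e+00,  2.87124645e-01,  1.57803640e+00, -2.67673530e-05,
        1.27862012e+00, -1.49998139e-01]), 'dq': array([ 0.00225025, -0.00239937, -0.00302581,  0.00011524, -0.00091542,
        0.00105579]), 'joint_efforts': array([ 1.25680985e-03, -4.07294333e+01, -2.93697453e+01, -1.01375490e-04,
        3.44525622e-03,  2.26681829e-05]), 'eef_pos': array([ 0.17922825, -0.65014615,  0.23005065]), 'tcp_rot': array([ 9.90979357e-01,  1.34010136e-01,  4.24525843e-06, -1.09432414e-03]), 'contact_force': array([0.05676698, 0.27918592, 1.84745284]), 'wrist_torque': array([ 0.03415808,  0.03295787, -0.02679207]), 'opening': 1.0002175273516465}
```

View pics/top0.png

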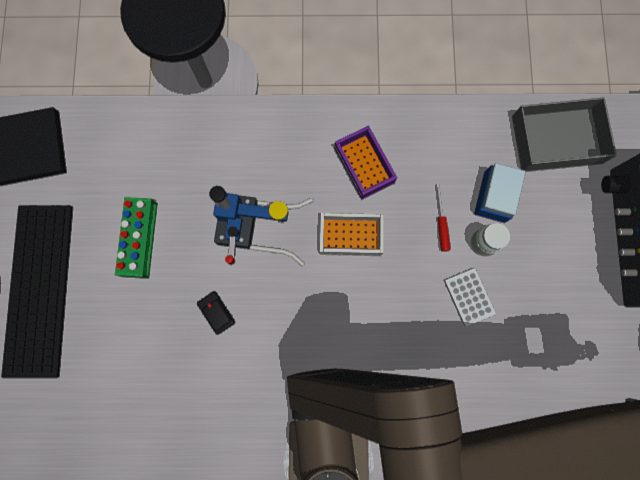

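View pics/side0.png

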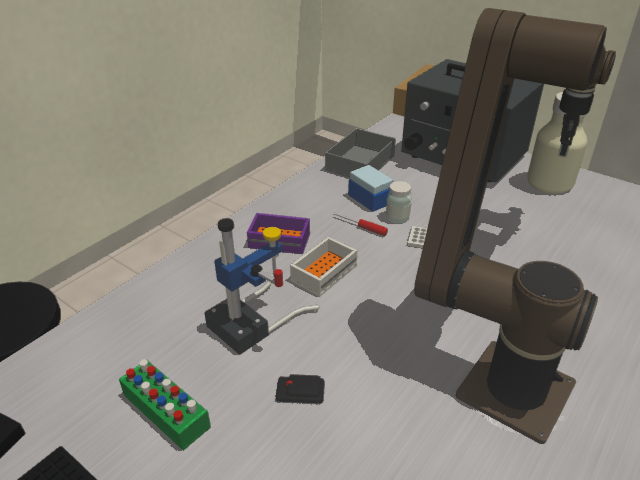

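The top view shows the white block at (351,233), its purple look-alike at (365,162) and the white well plate at (470,296). The gauge pad is at (279,211), the knob at (230,260) and the column top at (217,193). The white-walled open block with the orange bed at (351,233) is the one to push. I'll check it in a close crop.

```bash
python3 - <<'E'
import cv2
a=cv2.imread("pics/top0.png")[175:275,200:400]; cv2.imwrite("pics/topc.png",cv2.resize(a,None,fx=4,fy=4,interpolation=cv2.INTER_CUBIC))
a=cv2.imread("pics/side0.png")[210:360,190:370]; cv2.imwrite("pics/sidec.png",cv2.resize(a,None,fx=4,fy=4,interpolation=cv2.INTER_CUBIC))
E
```

```text
(no output)
```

View pics/topc.png

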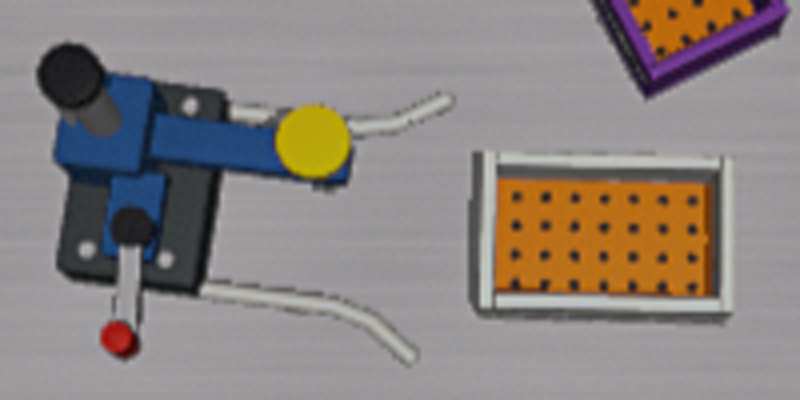

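View pics/sidec.png

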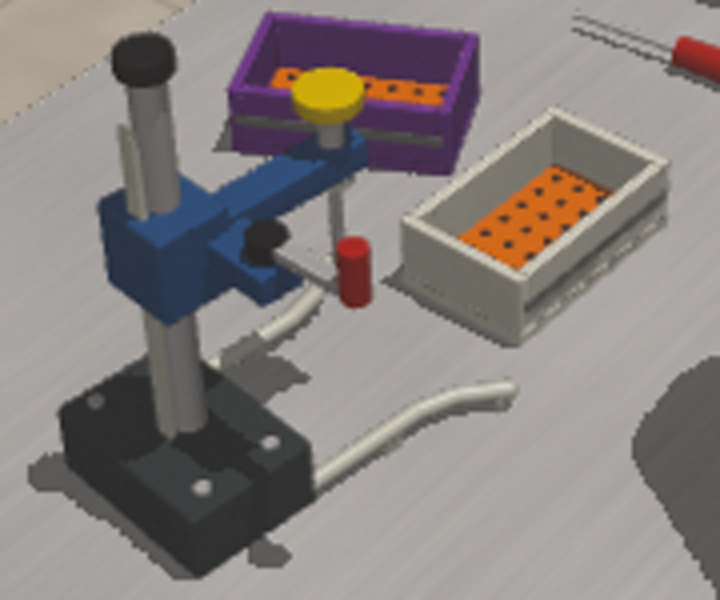

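```bash
cat > fit.py <<'E'
from h import *
from scipy.optimize import least_squares
import pickle
T=cam("top");S=cam("side"); pickle.dump((T,S),open("cams.pkl","wb"))
t=lambda u,v:(200+u/4,175+v/4); s=lambda u,v:(190+u/4,210+v/4)
G=[(T,t(72,75),(.12,0,.314)),(T,t(313,143),(0,0,.230)),(T,t(119,338),(.095,.123,.238)),(T,t(228,92),(.08,-.065,.05)),(T,t(203,294),(.08,.065,.05)),(T,t(58,270),(.17,.065,.05)),
(S,s(145,50),(.12,0,.314)),(S,s(328,90),(0,0,.230)),(S,s(354,247),(.095,.123,.238)),(S,s(198,515),(.17,.065,.05)),(S,s(313,447),(.08,.065,.05)),(S,s(60,412),(.17,-.065,.05))]
B=[(T,t(484,152),(.08,-.05,.055)),(T,t(733,157),(-.08,-.05,.055)),(T,t(730,312),(-.08,.05,.055)),(T,t(478,306),(.08,.05,.055)),
(S,s(404,217),(.08,-.05,.055)),(S,s(556,108),(-.08,-.05,.055)),(S,s(666,163),(-.08,.05,.055)),(S,s(520,280),(.08,.05,.055))]
def W(p,q):
    c,a=np.cos(p[2]),np.sin(p[2]); return np.array([p[0]+c*q[0]-a*q[1],p[1]+a*q[0]+c*q[1],q[2]])
def fit(L,x0):
    f=lambda p:np.concatenate([proj(c,W(p,q))-uv for c,uv,q in L])
    r=least_squares(f,x0,loss="soft_l1"); print(r.x.round(4)); print(f(r.x).reshape(-1,2).round(1).tolist()); return r.x
if __name__=="__main__":
    g=fit(G,[.35,.1,1.57]); fit([l for l in G if l[0] is T],g); fit([l for l in G if l[0] is S],g)
    b=fit(B,[.35,-.05,1.57]);fit([l for l in B if l[0] is T],b); fit([l for l in B if l[0] is S],b)
    d=b-g;c,a=np.cos(g[2]),np.sin(g[2]);print("block in gauge",c*d[0]+a*d[1],-a*d[0]+c*d[1],d[2])
    for n,q in dict(stop=(.08,0,.025),mouth=(-.058,0,.018),knob=(.095,.123,.238),piv=(.095,.058,.238),locked=(.0305,.0502,.238)).items():print(n,W(g,q).round(4))
E
python3 fit.py
```

```text
[0.5752 0.1085 1.4561]
[[0.0, 1.0], [1.0, -0.5], [-1.8, 0.7], [-0.4, 0.1], [-0.9, -0.4], [-0.1, 1.6], [0.3, -0.8], [0.1, -2.2], [-0.8, -0.7], [-0.3, 1.4], [1.2, -2.3], [-1.1, -1.2]]
[0.5758 0.1078 1.4517]
[[0.4, 0.5], [1.3, -0.7], [-1.7, 0.2], [0.1, -0.3], [-0.7, -0.8], [0.1, 1.1]]
[0.5727 0.111  1.4569]
[[0.4, 0.2], [0.2, -1.3], [-0.6, 0.4], [-0.2, 2.5], [1.3, -1.3], [-1.1, -0.2]]
[ 0.5558 -0.0607  1.5394]
[[-0.5, -0.1], [0.5, 0.4], [1.0, 0.8], [-0.1, 0.5], [-1.6, 0.2], [-1.0, -1.1], [0.9, -0.9], [-0.7, 0.4]]
[ 0.5569 -0.0602  1.5408]
[[-0.8, -0.4], [0.3, -0.1], [0.8, 0.3], [-0.3, 0.1]]
[ 0.5537 -0.0611  1.5341]
[[-0.9, 0.3], [-0.1, -0.8], [1.7, -0.5], [-0.1, 0.7]]
block in gauge -0.17035820145537375 -0.00013908907607203258 0.08332628643037876
stop [0.5844 0.188  0.025 ]
mouth [0.5686 0.0509 0.018 ]
knob [0.4639 0.217  0.238 ]
piv [0.5285 0.2096 0.238 ]
locked [0.5288 0.1446 0.238 ]
```

Gauge at (0.575, 0.1085) with yaw 1.456. The block is 170 mm short and 4.8° askew, and both cameras agree to about 3 mm. Next I'll write a move planner and go behind the block.

```bash
cat > plan.py <<'E'
from h import *
import sys
g=np.array([.5752,.1085,1.4561])
def gw(x,y): c,a=np.cos(g[2]),np.sin(g[2]); return np.array([g[0]+c*x-a*y,g[1]+a*x+c*y])
def wg(p): c,a=np.cos(g[2]),np.sin(g[2]); d=np.array(p)[:2]-g[:2]; return np.array([c*d[0]+a*d[1],-a*d[0]+c*d[1]])
def st():
    s=ctrl.get_state(); r=R.from_quat(s["tcp_rot"]).as_matrix(); print("t",s["time"],"tcp",s["eef_pos"].round(4),"g",wg(s["eef_pos"]).round(4),"yaw",np.arctan2(r[1,0],r[0,0]).round(4),"tilt",r[:2,2].round(3),"F",s["contact_force"].round(1),"op",s["opening"]); return s,r
def plan(gx,gy,z,yaw,n):
    s,r=st(); p=s["eef_pos"]; q=R.from_matrix(r); y=yaw
    tgt=np.array([*gw(gx,gy),z]); c,a=np.cos(y),np.sin(y)
    qt=R.from_matrix(np.array([[c,a,0],[a,-c,0],[0,0,-1]]))
    rv=(q.inv()*qt).as_rotvec(); step=R.from_rotvec(rv/n); d=(tgt-p)/n
    print("rot/row",(np.degrees(rv)/n/5).round(3))
    for i in range(n): print((q.inv().apply(d)/.03).round(2).tolist()); q=q*step
if __name__=="__main__": plan(*map(float,sys.argv[1:5]),int(sys.argv[5]))
E
python3 plan.py -.29 0 .2 1.456 20
```

```text
t 0.2 tcp [ 0.1792 -0.6503  0.2304] g [-0.7992  0.3065] yaw 0.2688 tilt [-0.     0.002] F [-0.1  0.1  0.2] op 1.003130320913577
rot/row [-0.001 -0.001 -0.68 ]
[0.79, -0.6, 0.05]
[0.83, -0.55, 0.05]
[0.86, -0.5, 0.05]
[0.88, -0.45, 0.05]
[0.91, -0.39, 0.05]
[0.93, -0.34, 0.05]
[0.95, -0.28, 0.05]
[0.96, -0.23, 0.05]
[0.98, -0.17, 0.05]
[0.98, -0.11, 0.05]
[0.99, -0.05, 0.05]
[0.99, 0.01, 0.05]
[0.99, 0.07, 0.05]
[0.98, 0.12, 0.05]
[0.97, 0.18, 0.05]
[0.96, 0.24, 0.05]
[0.94, 0.3, 0.05]
[0.93, 0.35, 0.05]
[0.9, 0.41, 0.05]
[0.88, 0.46, 0.05]
```

>>> send_rows --translation '[[0.79,-0.6,0.05],[0.83,-0.55,0.05],[0.86,-0.5,0.05],[0.88,-0.45,0.05],[0.91,-0.39,0.05]]' --rotation '[[0,0,-0.68],[0,0,-0.68],[0,0,-0.68],[0,0,-0.68],[0,0,-0.68]]' --grip '[60,60,60,60,60]'

```text
time: 0.82
eef_pos: [0.2705, -0.5318, 0.2235]
tcp_rot: [0.96, 0.28, 0.0, -0.0]
contact_force: [0.8, -0.5, -0.6]
opening: 0.705
```

>>> send_rows --translation '[[0.93,-0.34,0.05],[0.95,-0.28,0.05],[0.96,-0.23,0.05],[0.98,-0.17,0.05],[0.98,-0.11,0.05]]' --rotation '[[0,0,-0.68],[0,0,-0.68],[0,0,-0.68],[0,0,-0.68],[0,0,-0.68]]' --grip '[60,60,60,60,60]'

```text
time: 1.45
eef_pos: [0.3609, -0.4141, 0.2161]
tcp_rot: [0.908, 0.419, 0.0, -0.0]
contact_force: [0.1, 0.4, 0.7]
opening: 0.702
```

>>> send_rows --translation '[[0.99,-0.05,0.05],[0.99,0.01,0.05],[0.99,0.07,0.05],[0.98,0.12,0.05],[0.97,0.18,0.05]]' --rotation '[[0,0,-0.68],[0,0,-0.68],[0,0,-0.68],[0,0,-0.68],[0,0,-0.68]]' --grip '[60,60,60,60,60]'

```text
time: 2.08
eef_pos: [0.4516, -0.2966, 0.2086]
tcp_rot: [0.836, 0.548, -0.0, -0.0]
contact_force: [-0.4, -0.1, -1.2]
opening: 0.705
```

>>> send_rows --translation '[[0.96,0.24,0.05],[0.94,0.3,0.05],[0.93,0.35,0.05],[0.9,0.41,0.05],[0.88,0.46,0.05]]' --rotation '[[0,0,-0.68],[0,0,-0.68],[0,0,-0.68],[0,0,-0.68],[0,0,-0.68]]' --grip '[60,60,60,60,60]'

```text
time: 2.7
eef_pos: [0.5424, -0.1791, 0.2011]
tcp_rot: [0.746, 0.666, -0.0, -0.0]
contact_force: [1.1, 0.5, 1.1]
opening: 0.705
```

```bash
python3 plan.py -.292 0 .018 1.456 8
```

```text
t 2.7 tcp [ 0.5424 -0.1791  0.2011] g [-0.2895 -0.0003] yaw 1.4576 tilt [-0.  0.] F [1.1 0.5 1.1] op 0.7050496499827072
rot/row [-0.    -0.     0.002]
[-0.01, -0.0, 0.76]
[-0.01, -0.0, 0.76]
[-0.01, -0.0, 0.76]
[-0.01, -0.0, 0.76]
[-0.01, -0.0, 0.76]
[-0.01, -0.0, 0.76]
[-0.01, -0.0, 0.76]
[-0.01, -0.0, 0.76]
```

>>> send_rows --translation '[[-0.02,0,0.8],[-0.02,0,0.8],[-0.02,0,0.8],[-0.02,0,0.8],[0,0,0.8]]' --rotation '[[0,0,0],[0,0,0],[0,0,0],[0,0,0],[0,0,0]]' --grip '[60,60,60,60,60]'

```text
time: 3.32
eef_pos: [0.5416, -0.1823, 0.0805]
tcp_rot: [0.747, 0.665, -0.0, -0.0]
contact_force: [0.1, -0.4, 0.4]
opening: 0.705
```

>>> send_rows --translation '[[0,0,0.8],[0,0,0.8],[0,0,0.5],[0,0,0]]' --rotation '[[0,0,0],[0,0,0],[0,0,0],[0,0,0]]' --grip '[60,60,60,60]'

```text
time: 3.82
eef_pos: [0.5408, -0.1819, 0.0171]
tcp_rot: [0.747, 0.665, -0.0, -0.001]
contact_force: [0.1, 0.4, -0.2]
opening: 0.7
```

```bash
python3 - <<'E'
from plan import *
st()
T=cam("top");S=cam("side")
a=cv2.resize(T["image"][185:285,260:440],None,fx=4,fy=4,interpolation=cv2.INTER_CUBIC)
b=cv2.resize(S["image"][210:330,260:440],None,fx=4,fy=4,interpolation=cv2.INTER_CUBIC)[:,:]
cv2.imwrite("pics/pre.png",cv2.resize(np.vstack([a,b]),None,fx=.68,fy=.68))
E
```

```text
t 3.825 tcp [ 0.5408 -0.1819  0.0171] g [-0.2924  0.0009] yaw 1.4556 tilt [-0.002  0.001] F [ 0.1  0.4 -0.2] op 0.7000246633717485
```

View pics/pre.png

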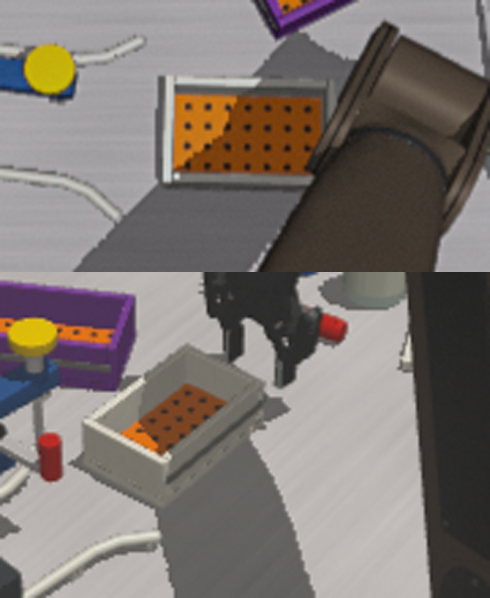

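The close crop confirms the choice: the fingers stand behind the white block's rear wall with a gap. Pushing.

>>> send_rows --translation '[[0.3,0,0],[0.4,0,0],[0.4,0,0],[0.4,0,0],[0.4,0,0]]' --rotation '[[0,0,0],[0,0,0],[0,0,0],[0,0,0],[0,0,0]]' --grip '[60,60,60,60,60]'

```text
time: 4.55
eef_pos: [0.5486, -0.1259, 0.0189]
tcp_rot: [0.746, 0.666, -0.001, 0.001]
contact_force: [-0.9, -5.2, 0.0]
opening: 0.7
```

>>> send_rows --translation '[[0.4,0,0],[0.4,0,0],[0.4,0,0],[0.4,0,0],[0.4,0,0]]' --rotation '[[0,0,0],[0,0,0],[0,0,0],[0,0,0],[0,0,0]]' --grip '[60,60,60,60,60]'

```text
time: 5.18
eef_pos: [0.5544, -0.0672, 0.0188]
tcp_rot: [0.745, 0.667, -0.003, 0.001]
contact_force: [-5.5, -10.6, 4.5]
opening: 0.699
```

```bash
python3 - <<'E'
from plan import *
st()
T=cam("top");S=cam("side")
a=cv2.resize(T["image"][175:275,200:400],None,fx=3,fy=3,interpolation=cv2.INTER_CUBIC)
b=cv2.resize(S["image"][230:330,190:390],None,fx=3,fy=3,interpolation=cv2.INTER_CUBIC)
cv2.imwrite("pics/mid.png",np.vstack([a,b]))
E
```

```text
t 5.175 tcp [ 0.5544 -0.0672  0.0188] g [-0.1769  0.0006] yaw 1.4601 tilt [-0.003 -0.004] F [ -5.5 -10.6   4.5] op 0.6986298875100462
```

View pics/mid.png

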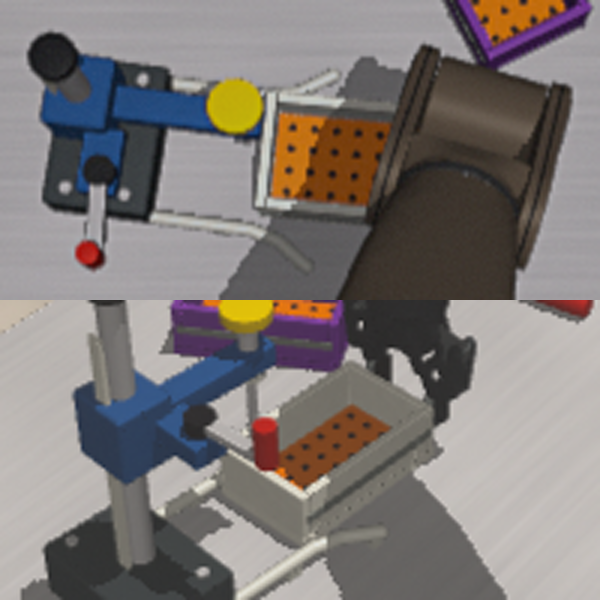

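The block is entering the guides, square to the fingers (front corners at about (270,95) and (258,210) in the crop). The push force is moderate, so I'll continue slower.

>>> send_rows --translation '[[0.25,0,0],[0.25,0,0],[0.25,0,0],[0.25,0,0],[0.25,0,0]]' --rotation '[[0,0,0],[0,0,0],[0,0,0],[0,0,0],[0,0,0]]' --grip '[60,60,60,60,60]'

```text
time: 5.9
eef_pos: [0.5585, -0.0298, 0.0184]
tcp_rot: [0.746, 0.666, -0.002, -0.0]
contact_force: [-4.8, -8.2, 4.7]
opening: 0.705
```

```bash
python3 -c "
from plan import *
st()"
```

```text
t 5.9 tcp [ 0.5585 -0.0298  0.0184] g [-0.1393  0.0008] yaw 1.4582 tilt [-0.003 -0.003] F [-4.8 -8.2  4.7] op 0.7045478057089644
```

>>> send_rows --translation '[[0.25,0,0],[0.25,0,0],[0.25,0,0],[0.25,0,0],[0.25,0,0]]' --rotation '[[0,0,0],[0,0,0],[0,0,0],[0,0,0],[0,0,0]]' --grip '[60,60,60,60,60]'

```text
time: 6.52
eef_pos: [0.5615, 0.0075, 0.0178]
tcp_rot: [0.746, 0.666, -0.003, -0.001]
contact_force: [-5.5, -7.9, 3.8]
opening: 0.705
```

>>> send_rows --translation '[[0.1,0,0],[0.1,0,0],[0.05,0,0]]' --rotation '[[0,0,0],[0,0,0],[0,0,0]]' --grip '[60,60,60]'

```text
time: 6.9
eef_pos: [0.5626, 0.0151, 0.0177]
tcp_rot: [0.746, 0.666, -0.003, -0.001]
contact_force: [-5.0, -7.3, 3.4]
opening: 0.704
```

```bash
python3 -c "
from plan import *
st()"
```

```text
t 6.9 tcp [0.5626 0.0151 0.0177] g [-0.0942  0.0019] yaw 1.4577 tilt [-0.006 -0.002] F [-5.  -7.3  3.4] op 0.7042406594996669
```

>>> send_rows --translation '[[0.05,0,0],[0.05,0,0],[0.05,0,0],[0.05,0,0]]' --rotation '[[0,0,0],[0,0,0],[0,0,0],[0,0,0]]' --grip '[60,60,60,60]'

```text
time: 7.4
eef_pos: [0.5631, 0.0198, 0.0177]
tcp_rot: [0.746, 0.666, -0.004, -0.0]
contact_force: [-7.9, -16.1, 4.5]
opening: 0.706
```

>>> send_rows --translation '[[0.05,0,0],[0.05,0,0]]' --rotation '[[0,0,0],[0,0,0]]' --grip '[60,60]'

```text
time: 7.65
eef_pos: [0.563, 0.0198, 0.0178]
tcp_rot: [0.746, 0.666, -0.006, 0.001]
contact_force: [-10.6, -26.9, 5.9]
opening: 0.703
```

```bash
python3 -c "
from plan import *
st()"
```

```text
t 7.65 tcp [0.563  0.0198 0.0178] g [-0.0895  0.0019] yaw 1.4589 tilt [-0.008 -0.009] F [-10.6 -26.9   5.9] op 0.7031734983297838
```

The TCP stopped at x = -0.0895 (-0.091 expected) while the force rose, so the block is against the foot. Retreat, lift, and check.

>>> send_rows --translation '[[-0.2,0,0],[-0.6,0,0],[-0.8,0,0],[-0.5,0,-0.6],[-0.2,0,-1]]' --rotation '[[0,0,0],[0,0,0],[0,0,0],[0,0,0],[0,0,0]]' --grip '[60,60,60,40,20]'

```text
time: 8.28
eef_pos: [0.557, -0.0444, 0.0667]
tcp_rot: [0.747, 0.665, -0.0, -0.001]
contact_force: [0.3, -1.0, 0.0]
opening: 0.282
```

>>> send_rows --translation '[[-0.8,0,-1],[-0.8,0,-1],[-0.6,0,-1],[0,0,-1],[0,0,-1]]' --rotation '[[0,0,0],[0,0,0],[0,0,0],[0,0,0],[0,0,0]]' --grip '[0,0,0,0,0]'

```text
time: 8.9
eef_pos: [0.5502, -0.1096, 0.2189]
tcp_rot: [0.747, 0.665, 0.001, 0.001]
contact_force: [0.6, -0.1, 0.3]
opening: -0.005
```

>>> send_rows --translation '[[0,0,-1],[0,0,-1],[0,0,-1],[0,0,0]]' --rotation '[[0,0,0],[0,0,0],[0,0,0],[0,0,0]]' --grip '[0,0,0,0]'

```text
time: 9.4
eef_pos: [0.5514, -0.1097, 0.3109]
tcp_rot: [0.747, 0.665, 0.002, 0.003]
contact_force: [0.2, 0.5, -0.5]
opening: 0.002
```

```bash
python3 - <<'E'
from plan import *
st()
T=cam("top");S=cam("side")
a=cv2.resize(T["image"][175:275,200:400],None,fx=3,fy=3,interpolation=cv2.INTER_CUBIC)
b=cv2.resize(S["image"][230:330,190:390],None,fx=3,fy=3,interpolation=cv2.INTER_CUBIC)
def dr(img,c,u0,v0):
    for z,col in((.055,(0,255,255)),(0,(255,0,255))):
        P=np.array([[*gw(x,y),z] for x,y in((.08,.05),(.08,-.05),(-.08,-.05),(-.08,.05))])
        q=((np.array([proj(c,p) for p in P])+.5-[u0,v0])*3).astype(np.int32); cv2.polylines(img,[q],True,col,1)
dr(a,T,200,175); dr(b,S,190,230)
cv2.imwrite("pics/home.png",np.vstack([a,b]))
E
```

```text
t 9.4 tcp [ 0.5514 -0.1097  0.3109] g [-0.2195 -0.0013] yaw 1.4558 tilt [ 0.008 -0.002] F [ 0.2  0.5 -0.5] op 0.001934115840351471
```

View pics/home.png

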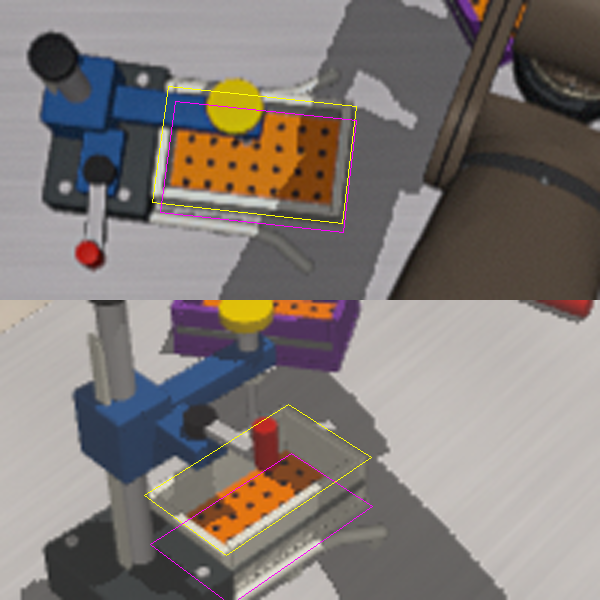

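The block matches the home outline within about 2 mm in both views. Next, over the pad (x +220 mm, down about 50 mm).

>>> send_rows --translation '[[1,0,0],[1,0,0],[1,0,0],[1,0,0],[1,0,0.2]]' --rotation '[[0,0,0],[0,0,0],[0,0,0],[0,0,0],[0,0,0]]' --grip '[0,0,0,0,0]'

```text
time: 10.12
eef_pos: [0.5668, 0.0408, 0.2986]
tcp_rot: [0.747, 0.665, -0.001, -0.001]
contact_force: [-0.3, -0.4, -0.1]
opening: 0.0
```

>>> send_rows --translation '[[1,-0.03,0.5],[1,0,0.5],[0.3,0,0.5],[0,0,0.3],[0,0,0]]' --rotation '[[0,0,0],[0,0,0],[0,0,0],[0,0,0],[0,0,0]]' --grip '[0,0,0,0,0]'

```text
time: 10.75
eef_pos: [0.5738, 0.1074, 0.2449]
tcp_rot: [0.747, 0.665, -0.001, -0.001]
contact_force: [-0.3, 0.0, 0.8]
opening: 0.002
```

```bash
python3 plan.py 0 0 .236 1.456 2
```

```text
t 10.75 tcp [0.5738 0.1074 0.2449] g [-0.0013  0.0013] yaw 1.4547 tilt [-0.003 -0.   ] F [-0.3  0.   0.8] op 0.001982945973431282
rot/row [-0.015  0.004 -0.007]
[0.02, 0.02, 0.15]
[0.02, 0.02, 0.15]
```

Well centred. Descending: about 15 mm to make contact, then pushing slowly.

>>> send_rows --translation '[[0.02,0.02,0.25],[0.02,0.02,0.2],[0,0,0.15],[0,0,0.15],[0,0,0.15]]' --rotation '[[0,0,0],[0,0,0],[0,0,0],[0,0,0],[0,0,0]]' --grip '[0,0,0,0,0]'

```text
time: 11.38
eef_pos: [0.5758, 0.1091, 0.22]
tcp_rot: [0.747, 0.665, -0.0, 0.0]
contact_force: [-1.8, -0.8, 4.0]
opening: 0.006
```

>>> send_rows --translation '[[0,0,0.15],[0,0,0.15],[0,0,0.15],[0,0,0.15],[0,0,0.15]]' --rotation '[[0,0,0],[0,0,0],[0,0,0],[0,0,0],[0,0,0]]' --grip '[0,0,0,0,0]'

```text
time: 12.0
eef_pos: [0.5759, 0.1092, 0.1966]
tcp_rot: [0.747, 0.665, 0.0, 0.0]
contact_force: [-0.6, -2.9, 4.0]
opening: -0.002
```

>>> send_rows --translation '[[0,0,0.15],[0,0,0.15],[0,0,0.15],[0,0,0.15],[0,0,0.15]]' --rotation '[[0,0,0],[0,0,0],[0,0,0],[0,0,0],[0,0,0]]' --grip '[0,0,0,0,0]'

```text
time: 12.62
eef_pos: [0.5759, 0.1093, 0.1741]
tcp_rot: [0.747, 0.665, 0.0, 0.0]
contact_force: [-1.7, -2.9, 5.2]
opening: -0.004
```

>>> send_rows --translation '[[0,0,0.1],[0,0,0.1],[0,0,0.1],[0,0,0.05]]' --rotation '[[0,0,0],[0,0,0],[0,0,0],[0,0,0]]' --grip '[0,0,0,0]'

```text
time: 13.12
eef_pos: [0.5759, 0.1094, 0.1637]
tcp_rot: [0.747, 0.665, 0.0, 0.0]
contact_force: [0.2, -2.7, 4.3]
opening: -0.001
```

>>> send_rows --translation '[[0,0,0.04],[0,0,0.04],[0,0,0.04],[0,0,0.04]]' --rotation '[[0,0,0],[0,0,0],[0,0,0],[0,0,0]]' --grip '[0,0,0,0]'

```text
time: 13.62
eef_pos: [0.5758, 0.1094, 0.159]
tcp_rot: [0.747, 0.665, 0.0, 0.0]
contact_force: [1.4, -1.4, 4.1]
opening: -0.0
```

>>> send_rows --translation '[[0,0,0.04],[0,0,0.04],[0,0,0.04],[0,0,0.04]]' --rotation '[[0,0,0],[0,0,0],[0,0,0],[0,0,0]]' --grip '[0,0,0,0]'

```text
time: 14.12
eef_pos: [0.5758, 0.1094, 0.1542]
tcp_rot: [0.747, 0.665, 0.0, 0.0]
contact_force: [0.8, -1.8, 2.7]
opening: -0.001
```

>>> send_rows --translation '[[0,0,0.04],[0,0,0.04],[0,0,0.04]]' --rotation '[[0,0,0],[0,0,0],[0,0,0]]' --grip '[0,0,0]'

```text
time: 14.5
eef_pos: [0.5758, 0.1094, 0.1506]
tcp_rot: [0.747, 0.665, 0.0, 0.0]
contact_force: [1.7, -1.9, 2.9]
opening: -0.0
```

>>> send_rows --translation '[[0,0,0.04],[0,0,0.04],[0,0,0.04]]' --rotation '[[0,0,0],[0,0,0],[0,0,0]]' --grip '[0,0,0]'

```text
time: 14.88
eef_pos: [0.5758, 0.1094, 0.147]
tcp_rot: [0.747, 0.665, 0.0, 0.0]
contact_force: [1.1, -0.3, 3.1]
opening: 0.002
```

>>> send_rows --translation '[[0,0,0.04],[0,0,0.04],[0,0,0.04]]' --rotation '[[0,0,0],[0,0,0],[0,0,0]]' --grip '[0,0,0]'

```text
time: 15.25
eef_pos: [0.5759, 0.1094, 0.1434]
tcp_rot: [0.747, 0.665, 0.0, 0.0]
contact_force: [2.4, -1.0, 2.8]
opening: -0.001
```

>>> send_rows --translation '[[0,0,0.04],[0,0,0.04],[0,0,0.04]]' --rotation '[[0,0,0],[0,0,0],[0,0,0]]' --grip '[0,0,0]'

```text
time: 15.62
eef_pos: [0.5759, 0.1094, 0.1402]
tcp_rot: [0.747, 0.665, 0.0, 0.0]
contact_force: [0.6, -1.1, 5.8]
opening: 0.003
```

>>> send_rows --translation '[[0,0,0.04],[0,0,0.04],[0,0,0]]' --rotation '[[0,0,0],[0,0,0],[0,0,0]]' --grip '[0,0,0]'

```text
time: 16.0
eef_pos: [0.5759, 0.1094, 0.1384]
tcp_rot: [0.747, 0.665, -0.0, 0.0]
contact_force: [-2.1, -0.8, 7.8]
opening: -0.002
```

The force is rising about 1 N/mm, so the probe is on the bed (about 12 mm high) with about 4–5 N on it. I'll press a touch more, hold, then lift clear.

>>> send_rows --translation '[[0,0,0.03],[0,0,0],[0,0,0]]' --rotation '[[0,0,0],[0,0,0],[0,0,0]]' --grip '[0,0,0]'

```text
time: 16.38
eef_pos: [0.5759, 0.1094, 0.1377]
tcp_rot: [0.747, 0.665, 0.0, 0.0]
contact_force: [-0.6, -1.7, 8.9]
opening: 0.002
```

>>> send_rows --translation '[[0,0,-0.1],[0,0,-0.2],[0,0,-0.5],[0,0,-1],[0,0,-1]]' --rotation '[[0,0,0],[0,0,0],[0,0,0],[0,0,0],[0,0,0]]' --grip '[0,0,0,0,0]'

```text
time: 17.0
eef_pos: [0.5745, 0.1096, 0.2204]
tcp_rot: [0.747, 0.665, -0.001, -0.001]
contact_force: [-1.0, -0.3, 0.1]
opening: 0.002
```

>>> send_rows --translation '[[0,0,-1],[0,0,-1],[0,0,-0.5],[0,0,0]]' --rotation '[[0,0,0],[0,0,0],[0,0,0],[0,0,0]]' --grip '[0,0,0,0]'

```text
time: 17.5
eef_pos: [0.5758, 0.1095, 0.2963]
tcp_rot: [0.747, 0.665, 0.0, 0.0]
contact_force: [0.2, 0.3, -1.1]
opening: -0.003
```

```bash
python3 plan.py .127 .123 .3 1.456 5
```

```text
t 17.5 tcp [0.5758 0.1095 0.2963] g [ 0.0011 -0.0005] yaw 1.4557 tilt [0.001 0.   ] F [ 0.2  0.3 -1.1] op -0.002608798607626704
rot/row [ 0.002 -0.001 -0.001]
[0.84, -0.82, -0.03]
[0.84, -0.82, -0.03]
[0.84, -0.82, -0.03]
[0.84, -0.82, -0.02]
[0.84, -0.82, -0.02]
```

>>> send_rows --translation '[[0.84,-0.82,0],[0.84,-0.82,0],[0.84,-0.82,0],[0.84,-0.82,0],[0.84,-0.82,0]]' --rotation '[[0,0,0],[0,0,0],[0,0,0],[0,0,0],[0,0,0]]' --grip '[0,0,0,0,0]'

```text
time: 18.12
eef_pos: [0.4663, 0.2492, 0.2931]
tcp_rot: [0.747, 0.665, -0.002, -0.001]
contact_force: [-0.1, 0.1, -0.3]
opening: 0.004
```

```bash
python3 - <<'E'
from plan import *
plan(.127,.123,.128,1.456,6)
T=cam("top");S=cam("side")
a=cv2.resize(T["image"][175:275,180:330],None,fx=3,fy=3,interpolation=cv2.INTER_CUBIC)
b=cv2.resize(S["image"][190:350,190:340],None,fx=3,fy=3,interpolation=cv2.INTER_CUBIC)
def pt(img,c,u0,v0,p,col): 
    q=((proj(c,p)+.5-[u0,v0])*3).astype(int); cv2.circle(img,tuple(map(int,q)),3,col,1)
for p,col in(((.095,.123,.150),(0,255,0)),((0,0,.142),(255,0,255))):
    w=np.array([*gw(*p[:2]),p[2]]); pt(a,T,180,175,w,col); pt(b,S,190,190,w,col)
o=np.zeros((480,900,3),np.uint8); o[:300,:450]=a; o[:,450:]=b
cv2.imwrite("pics/touch.png",cv2.resize(o,(800,427)))
E
```

```text
t 18.125 tcp [0.4663 0.2492 0.2931] g [0.1273 0.1243] yaw 1.4555 tilt [-0.004 -0.001] F [-0.1  0.1 -0.3] op 0.0041397743051526355
rot/row [-0.008  0.003 -0.001]
[-0.0, 0.01, 0.92]
[-0.0, 0.01, 0.92]
[-0.0, 0.01, 0.92]
[-0.0, 0.01, 0.92]
[-0.0, 0.01, 0.92]
[-0.0, 0.01, 0.92]
```

View pics/touch.png

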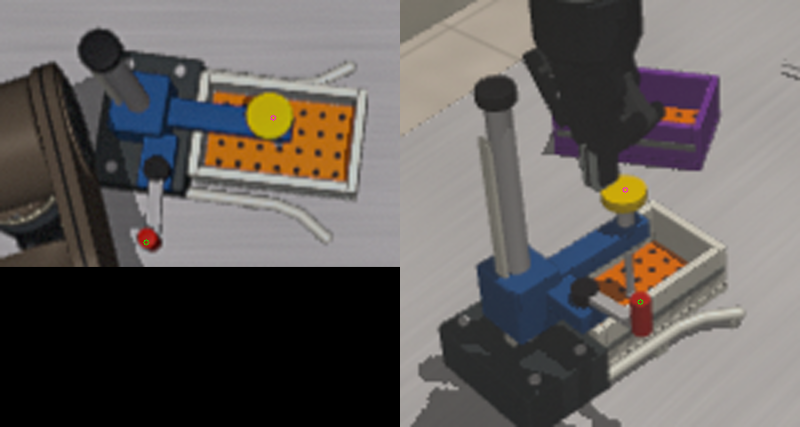

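The carriage is down on the bed, and the knob and pad lie at their predicted pixels (circles within about 4 px). Descending behind the knob, then an arc about the pivot.

>>> send_rows --translation '[[0,0,0.95],[0,0,0.95],[0,0,0.95],[0,0,0.95],[0,0,0.95]]' --rotation '[[0,0,0],[0,0,0],[0,0,0],[0,0,0],[0,0,0]]' --grip '[0,0,0,0,0]'

```text
time: 18.85
eef_pos: [0.4675, 0.2476, 0.1505]
tcp_rot: [0.747, 0.665, -0.001, -0.0]
contact_force: [0.4, -0.8, -1.0]
opening: -0.002
```

>>> send_rows --translation '[[0,0,0.75],[0,0.03,0],[-0.2,0,0],[-0.2,0,0]]' --rotation '[[0,0,0],[0,0,0],[0,0,0],[0,0,0]]' --grip '[0,0,0,0]'

```text
time: 19.35
eef_pos: [0.4683, 0.2363, 0.1317]
tcp_rot: [0.747, 0.665, 0.001, 0.001]
contact_force: [0.1, 0.9, 0.8]
opening: -0.002
```

```bash
python3 -c "
from plan import *
st()"
```

```text
t 19.35 tcp [0.4683 0.2363 0.1317] g [0.1147 0.1208] yaw 1.4556 tilt [0.002 0.   ] F [0.1 0.9 0.8] op -0.001989386444644197
```

>>> send_rows --translation '[[-0.19,-0.05,0],[-0.19,-0.05,0],[-0.19,-0.05,0],[-0.19,-0.05,0],[-0.19,-0.05,0]]' --rotation '[[0,0,-1],[0,0,-1],[0,0,-1],[0,0,-1],[0,0,-1]]' --grip '[0,0,0,0,0]'

```text
time: 19.98
eef_pos: [0.4627, 0.208, 0.132]
tcp_rot: [0.584, 0.812, 0.002, 0.001]
contact_force: [1.4, 1.9, 0.9]
opening: -0.001
```

```bash
python3 -c "
from plan import *
s,r=st(); v=wg(s['eef_pos'])-[.095,.058]; print('rel',v, 'ang',np.arctan2(v[1],v[0])-np.arctan2(.065,.02))"
```

```text
t 19.975 tcp [0.4627 0.208  0.132 ] g [0.086  0.1232] yaw 1.8945 tilt [0.003 0.002] F [1.4 1.9 0.9] op -0.0013349758815011984
rel [-0.00903527  0.06516917] ang 0.43626398274010136
```

Contact force is about 2 N and the arc is on track at 0.44 rad, so I'll continue.

>>> send_rows --translation '[[-0.19,-0.05,0],[-0.19,-0.05,0],[-0.19,-0.05,0],[-0.19,-0.05,0],[-0.19,-0.05,0]]' --rotation '[[0,0,-1],[0,0,-1],[0,0,-1],[0,0,-1],[0,0,-1]]' --grip '[0,0,0,0,0]'

```text
time: 20.6
eef_pos: [0.4693, 0.1796, 0.1319]
tcp_rot: [0.394, 0.919, 0.001, 0.001]
contact_force: [0.1, 1.1, 0.3]
opening: -0.0
```

>>> send_rows --translation '[[-0.19,-0.05,0],[-0.19,-0.05,0],[-0.19,-0.05,0],[-0.19,-0.05,0],[-0.19,-0.05,0]]' --rotation '[[0,0,-1],[0,0,-1],[0,0,-1],[0,0,-1],[0,0,-1]]' --grip '[0,0,0,0,0]'

```text
time: 21.22
eef_pos: [0.4873, 0.1566, 0.1317]
tcp_rot: [0.186, 0.983, 0.001, 0.001]
contact_force: [-0.5, 0.6, 0.5]
opening: 0.003
```

```bash
python3 -c "
from plan import *
s,r=st(); v=wg(s['eef_pos'])-[.095,.058]; print('rel',v, 'ang',np.arctan2(v[1],v[0])-np.arctan2(.065,.02))"
```

```text
t 21.225 tcp [0.4873 0.1566 0.1317] g [0.0378 0.0928] yaw 2.7671 tilt [0.001 0.001] F [-0.5  0.6  0.5] op 0.0031654087133685897
rel [-0.0572406   0.03479815] ang 1.3230669542354248
```

>>> send_rows --translation '[[-0.15,-0.04,0],[-0.15,-0.04,0],[-0.05,0,0],[-0.05,0,0]]' --rotation '[[0,0,-0.8],[0,0,-0.6],[0,0,0],[0,0,0]]' --grip '[0,0,0,0]'

```text
time: 21.72
eef_pos: [0.4948, 0.1514, 0.1314]
tcp_rot: [0.127, 0.992, 0.0, -0.004]
contact_force: [-11.4, 3.9, 7.2]
opening: 0.004
```

```bash
python3 -c "
from plan import *
s,r=st(); v=wg(s['eef_pos'])-[.095,.058]; print('rel',v, 'ang',np.arctan2(v[1],v[0])-np.arctan2(.065,.02))"
```

```text
t 21.725 tcp [0.4948 0.1514 0.1314] g [0.0334 0.0848] yaw 2.886 tilt [-0.008  0.002] F [-11.4   3.9   7.2] op 0.0038953919415529712
rel [-0.06155295  0.02675848] ang 1.4592180563622206
```

The end stop is reached: 11 N at an inferred lever angle of 1.46. Backing off, lifting, and checking.

>>> send_rows --translation '[[0.15,0,0],[0.5,0,0],[0.8,0,0],[0.5,0,-0.8],[0,0,-1]]' --rotation '[[0,0,0],[0,0,0],[0,0,0],[0,0,0],[0,0,0]]' --grip '[0,0,0,0,0]'

```text
time: 22.35
eef_pos: [0.4387, 0.1655, 0.1842]
tcp_rot: [0.127, 0.992, -0.0, -0.001]
contact_force: [0.6, -0.3, 0.7]
opening: 0.001
```

>>> send_rows --translation '[[0,0,-1],[0,0,-1],[0,0,-1],[0,0,-1],[0,0,0]]' --rotation '[[0,0,0],[0,0,0],[0,0,0],[0,0,0],[0,0,0]]' --grip '[0,0,0,0,0]'

```text
time: 22.98
eef_pos: [0.4417, 0.1656, 0.3076]
tcp_rot: [0.127, 0.992, 0.001, 0.003]
contact_force: [1.0, 0.2, -0.1]
opening: 0.001
```

>>> send_rows --translation '[[0,1,0],[0,1,0],[0,1,0],[0,1,0],[0,1,0]]' --rotation '[[0,0,0],[0,0,0],[0,0,0],[0,0,0],[0,0,0]]' --grip '[0,0,0,0,0]'

```text
time: 23.6
eef_pos: [0.478, 0.3112, 0.3025]
tcp_rot: [0.127, 0.992, -0.001, -0.001]
contact_force: [-0.2, 0.4, 0.7]
opening: -0.003
```

```bash
python3 - <<'E'
from plan import *
st()
T=cam("top");S=cam("side")
a=cv2.resize(T["image"][175:275,180:330],None,fx=3,fy=3,interpolation=cv2.INTER_CUBIC)
b=cv2.resize(S["image"][190:350,190:340],None,fx=3,fy=3,interpolation=cv2.INTER_CUBIC)
def pt(img,c,u0,v0,p,col): 
    q=((proj(c,p)+.5-[u0,v0])*3).astype(int); cv2.circle(img,tuple(map(int,q)),3,col,1)
for p,col in(((.0305,.0658,.150),(0,255,0)),((0,0,.142),(255,0,255))):
    w=np.array([*gw(*p[:2]),p[2]]); pt(a,T,180,175,w,col); pt(b,S,190,190,w,col)
o=np.zeros((480,900,3),np.uint8); o[:300,:450]=a; o[:,450:]=b
cv2.imwrite("pics/lock.png",cv2.resize(o,(800,427)))
E
```

```text
t 23.6 tcp [0.478  0.3112 0.3025] g [0.1902 0.1197] yaw 2.8867 tilt [-0.002 -0.001] F [-0.2  0.4  0.7] op -0.0031527372751267066
```

View pics/lock.png

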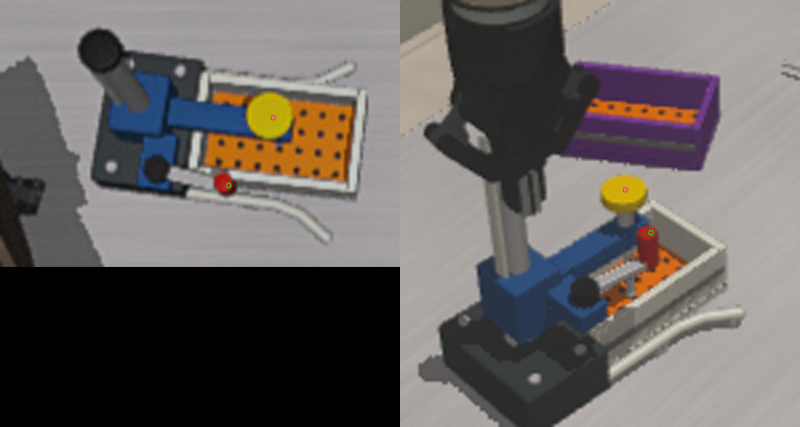

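The lever lies beside the arm, with the knob at (223,183) in the top crop and (648,233) in the side crop, both on the locked prediction. Block and pad haven't moved, and the robot is clear.

```bash
python3 -c "
from h import *
ticket.sign_off(); print(ctrl.get_state()['time'])"
```

```text
the job is handed in; nothing more can be done
the job is handed in; nothing more can be done
```

The job is done and handed in at about 23.7 s of the 67 s allowed; the sign-off reports no verdict.

- **Block:** I pushed the white block along the guides with two open fingertips until it stopped against the foot. The tool stopped at x = -0.0895 m, where -0.091 m was expected, and the force rose to about 29 N. Afterwards the block matched the home outline within about 2 mm in both cameras.
- **Probe:** I pressed the pad down until the force began rising about 1 N per mm, which puts the bed at about 12 mm. The highest reading on the pad was 8.9 N, which leaves roughly 5–6 N on the bed after the 3 N that moves the carriage.
- **Lever:** I swung it in an arc about its pivot until it reached the end stop. The contact force there was about 11 N sideways and 7 N vertical. The tool position implies an angle of about 1.46 rad.

In the last pictures the knob is at its locked position to within a few pixels, and pad and block look unmoved since the probe touched. The gripper was clear, with only sensor noise on the force reading. I did not measure the bystanders again, but the arm was never pressed against any of them. No check failed or disagreed.

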